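# Stack backing block and tube in the leaf drill jig and close the leaf

### The job

Make the work ready in the drill jig: take the wooden backing block off the sloping tray and lay it flat in the nest between the locating pins, then lay the steel square tube on top of it, centred and parallel to it with its whole underside supported. Then lower the hinged leaf by its bar, without letting it drop, until its feet rest on the tube, and leave the oil can, the drill case and the tape measure where they are.

Things in the scene. Friction and masses are not known exactly. Their poses are not given: they have to be found in the camera images.
- drill_jig: Leaf drill jig, fixed: grey plate 204 x 168 mm (y from -62 to +106 mm) on four feet, its top 42 mm up. Origin: on the table under the nest's centre; x along the work, +y to the hinge, z up. Two steel rest strips across the nest at x = +-52 mm (tops 45 mm up) carry the block. Hinge lugs at x = +-45, y = 85 mm, 125 mm high. At the start the leaf stands open on the +y side, leaning back a little.
- jig_nest (a point): Centre of the nest, level with the rest strips' tops (45 mm up): the centre of the block's underside belongs here, its length along the jig's x. Axes as the jig's. Six locating pins, 10 mm thick with tapered tops 13 mm above this point, stand at (x, y) = (+-52, +-38) and (+-86, 0) mm: 3 mm clear of the block on every side.
- jig_leaf (a joint): Angle (rad) of the steel leaf (plate 112 x 101 x 12 mm, 0.45 kg): 0 level, its two brass feet resting on a tube that lies on the block; pi/2 upright; 1.9 fully open. Grows as it opens. Little friction: leaning back past upright it stays, short of upright it falls shut unless held. Without tube or block it sinks to its stop at -0.09.
- leaf_hinge (a point): Point on the leaf's hinge axis at its middle: 85 mm from the nest's centre along the jig's +y, 114 mm above the table. The hinge axis is level, along the jig's x.
- leaf_bar (a point): Middle of the leaf's round bar handle: 10 mm thick, parallel to the hinge and 160 mm from its axis, free over 66 mm between two side rods, 37 mm of open space between bar and leaf edge. At leaf angle a it stands at the hinge plus 160 mm x (-cos a along the jig's y, sin a up).
- tray: Sloping steel tray with black rubber lining, fixed, 218 mm wide (y), 168 mm deep (x). Low edge with an 11 mm lip at its -x, rising 30 degrees towards +x to 127 mm. Origin: on the table under its middle, where the lining is 78 mm up. Block and tube lie on it about 53 mm left and right of its middle, either way round, their length up the slope.
- backing_block: Pale wooden backing block, 156 x 60 x 25 mm (its x, y, z), about 0.16 kg. Origin: centre of its underside; z out of its upper face.
- tube: Grey steel square tube off-cut, 30 x 130 x 30 mm (its x, y, z; its length is y), about 0.24 kg. Origin: centre of its underside; z out of its upper face.
- oil_can_near: Oil can with a spout, 76 x 146 x 168 mm, bystander behind the jig. Origin: centre of its underside.
- drill_case: Flat drill case lying on the table, 76 x 131 x 22 mm, bystander behind the tray and jig. Origin: centre of its underside.
- tape_measure: Tape measure, 36 x 82 x 68 mm, bystander left of the jig. Origin: centre of its underside.

How it is judged:
By the outcome, as a careful person would: the job done as asked, in the order asked, and still so for the second after the job is handed in, with the robot touching nothing.
It also fails if it takes over 69 s, if anything falls off the work surface, if the arm or the gripper's body presses on something with over 40 N, if the wrist force passes 120 N, or if a joint passes its speed limit or range.

### The arm

A 6-joint arm with a two-finger parallel gripper is mounted at the origin on the work surface; the furniture and walls round the work are solid. World frame = base frame: x ahead of the robot, y to its left, z up, the work surface at z = 0. Lengths are in m, angles in rad, forces in N, time in s.
With the tool pointing down it reaches from about 0.3 to 0.875 m from the base axis. Payload 6.4 kg.
Tool frame: the origin (TCP) lies at the very end of the fingers, on their centre line; the grasp point (between the pads) lies 19 mm behind it; z points along the fingers, y is the line along which they close (so a half turn about z gives the same grasp; the last joint's range is limited). The gripper opens to 85 mm and grips with 20 to 120 N. Pads are 22 mm wide; open, the fingers measure 114 mm over their backs; the gripper's body (76 mm by 85 mm) begins 54 mm behind the grasp point. The pads swing forward as they close: fully open they stand 13 mm farther back than shut.
Start: joints at [0.955, 0.181, 1.607, -0, 1.354, -0.206], TCP at [0.229, 0.527, 0.231] pointing down, gripper open.
Joint ranges: [-2.99, 2.99], [-0.89, 2.07], [0.3, 2.58], [-1.14, 4.28], [0, 2.63], [-3.12, 3.12]. Speed limits (rad/s): [2.57, 2.57, 3.01, 3.14, 3.14, 3.14].

### API

Orientations are given as a unit quaternion [w, x, y, z].
In Python, from bench import ctrl, optics, job, telemetry gives the robot as it stands (ctrl), with the cameras (optics), the job (job) and the readings (telemetry).
- The arm moves only by the shell command python3 jog.py 'ROWS'. ROWS is a JSON list of rows, 1 to 10 of them, each of 7 numbers: dx, dy, dz in m, then a rotation vector rx, ry, rz in rad, then the opening from 0.0 (shut) to 1.0 (fully open); each row is the pose to reach, as a shift and turn from the pose commanded when the command began, along the tool's axes at that moment; what a row does not reach only later rows make up. A row lasts 1/8 s, in which the tool goes at most 0.0625 m and 0.188 rad, less where a joint would pass 70% of its speed; a pose out of reach is approached as far as the arm can. The fingers move at their own pace and stop on an object; the grip force is fixed at half the most. Time passes only in rows, so rows that do not move let the fingers close. It prints the time, the measured TCP pose, the force, the opening and the grip force at its end.
- telemetry.get_obs(): the state, without advancing time (a new reading comes with each control period).
- optics.camera(name): name is "side" or "top"; returns the picture (400x640x3 uint8, blue, green, red); there is no depth.
- optics.camera_params(name): a dict with "fovy" (degrees; the focal length in pixels is half the picture's height over the tangent of half this angle, whatever the lens; pixels are square), "cx", "cy" (the principal point, pixels), "view" (4x4, takes a point from world to camera coordinates). Camera axes: x right, y up, looking along -z (the intrinsics and any distortion apply to the point x, -y, -z); pixel columns grow to the right and rows downward; lengths in m; the calibration is good to about 2 mm. A picture is of the moment at which its call begins. camera_params takes no time and is no camera call.
- job.hand_in(): hands the job in; it is judged then, once.
The state is a dict: "time_s": time; "q": joint angles; "dq": joint speeds; "joint_efforts": joint torques, N m; "eef_pos": TCP position; "eef_rot": TCP orientation; "wrist_force": force on the tool from outside, world axes, zero at the start; "torque": the same for the moment, N m; "opening": opening from 0.0 (shut) to 1.0 (fully open); "grasp_force": force on a finger pad.
Only numpy, scipy, OpenCV 4.12 (cv2) and the standard library are available. Lean on these libraries where they do the work, as an engineer would, in place of code of your own. Each camera call takes 0.05 s, during which the arm holds its last target. There are 200 camera calls.

## Working session

There is one attempt and no reset: what is moved stays moved. The work goes in short steps, Python scripts to look and compute and a shell command to move; the robot and the scene stay as the last step left them, time stands still between calls to the robot, and variables do not carry over. Pictures are saved under pics/ and viewed, at most 10 in all, crops included, and the job is handed in when it is done.

```bash
ls; mkdir -p pics; python3 - <<'E'
from bench import ctrl, optics, job, telemetry
import cv2,json
for n in("side","top"):
    p=optics.camera_params(n);print(n,p)
    cv2.imwrite(f"pics/{n}0.png",optics.camera(n))
print(telemetry.get_obs())
E
```

```text
bench.py
jog.py
pics
side {'fovy': 54.10552513926502, 'cx': 321.77633762616085, 'cy': 202.99041089572103, 'view': array([[ 0.90966697, -0.41496089,  0.01770479, -0.52076301],
       [ 0.24745532,  0.57571543,  0.77930585, -0.19816113],
       [-0.33357437, -0.70452765,  0.62639359, -0.81006297],
       [ 0.        ,  0.        ,  0.        ,  1.        ]])}
top {'fovy': 51.57213235366843, 'cx': 317.83824104373133, 'cy': 204.73300157575656, 'view': array([[-0.01916156, -0.99965406, -0.01801661, -0.01981398],
       [ 0.99585848, -0.02068442,  0.08853273, -0.57410075],
       [-0.08887477, -0.01624556,  0.99591032, -1.32259663],
       [ 0.        ,  0.        ,  0.        ,  1.        ]])}
{'time_s': 0.1, 'q': array([ 9.54731950e-01,  1.81448259e-01,  1.60790741e+00,  7.81295535e-06,
        1.35378775e+00, -2.06308789e-01]), 'dq': array([-2.06529296e-03, -2.89531350e-03, -3.30714422e-03, -6.29543219e-04,
       -4.73118858e-05,  1.41834937e-04]), 'joint_efforts': array([ 1.04287290e-03, -4.45874012e+01, -3.52236915e+01, -2.62119383e-04,
        3.96974749e-03,  2.26174586e-05]), 'eef_pos': array([0.22876842, 0.52699774, 0.23048492]), 'eef_rot': array([-3.13413798e-04,  2.03448277e-01,  9.79085388e-01, -7.09225922e-04]), 'wrist_force': array([ 0.94691825, -0.85208578,  0.3456458 ]), 'torque': array([ 0.01376262,  0.00959296, -0.03016532]), 'grasp_force': 0.0, 'opening': 1.0031923907038016}
```

View pics/top0.png

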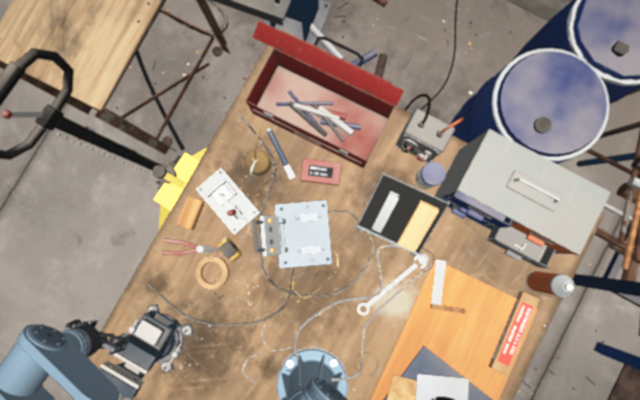

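View pics/side0.png

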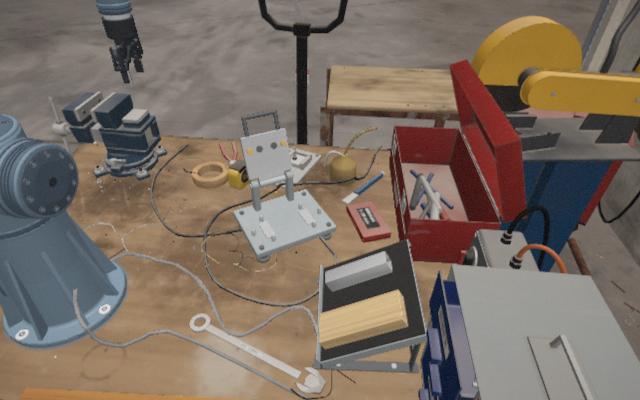

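The top view shows the jig plate around (304,235), and the tray around (402,212) with the tube at (386,212) and the block at (418,226). The leaf stands open at (268,236), and the gripper is at about (120,340). Next I'll take enlarged crops.

```bash
cat > h.py <<'E'
from bench import ctrl, optics, job, telemetry
import cv2,numpy as np
def K(p):
    f=200/np.tan(np.radians(p["fovy"])/2); return np.array([[f,0,p["cx"]],[0,f,p["cy"]],[0,0,1]])
def proj(n,X):
    p=optics.camera_params(n);c=(p["view"]@np.append(X,1))[:3]*[1,-1,-1];u=K(p)@c;return u[:2]/u[2]
def ray(n,uv):
    p=optics.camera_params(n);V=p["view"];d=np.linalg.solve(K(p),[uv[0],uv[1],1.])*[1,-1,-1]
    return -V[:3,:3].T@V[:3,3],V[:3,:3].T@d
def onz(n,uv,z):
    o,d=ray(n,uv);return o+d*(z-o[2])/d[2]
def tri(a,b):
    o1,d1=ray("top",a);o2,d2=ray("side",b)
    s=np.linalg.lstsq(np.c_[d1,-d2],o2-o1,rcond=None)[0];P,Q=o1+s[0]*d1,o2+s[1]*d2
    return (P+Q)/2,np.linalg.norm(P-Q)
E
python3 - <<'E'
import cv2
a=cv2.imread("pics/top0.png")[165:285,245:455]
cv2.imwrite("pics/tc.png",cv2.resize(a[:,:160+50],None,fx=3.8,fy=3.8,interpolation=cv2.INTER_CUBIC))
b=cv2.imread("pics/side0.png")[105:375,225:435]
cv2.imwrite("pics/sc.png",cv2.resize(b,None,fx=2.2,fy=2.2,interpolation=cv2.INTER_CUBIC))
E
```

```text
(no output)
```

View pics/tc.png

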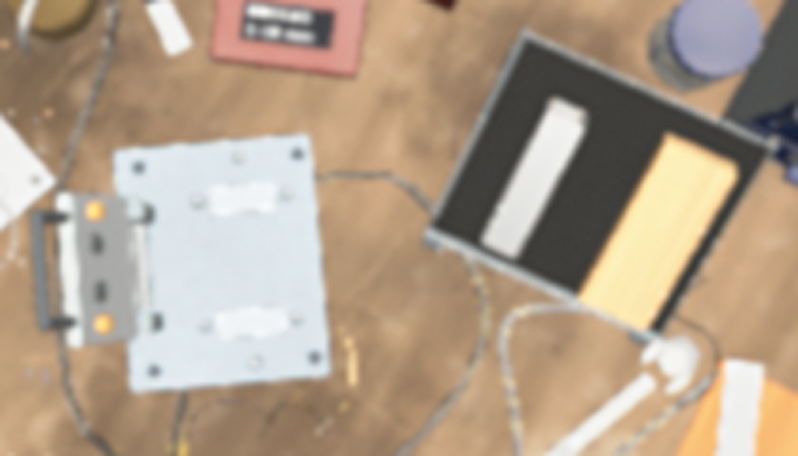

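View pics/sc.png

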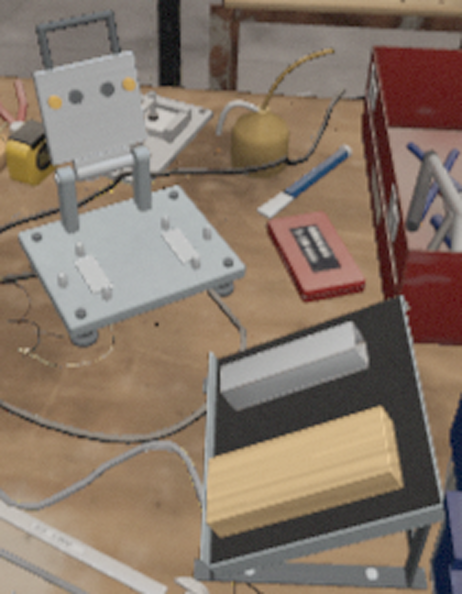

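The crops show the jig plate with its hinge at image left (+y), and the tray yawed about -25° with the tube on its left and the block on its right. Both have a clear outline, so now I'll measure them.

```bash
cat > meas.py <<'E'
from h import *
T=cv2.imread("pics/top0.png")
def big(m):
    c=max(cv2.findContours(m,cv2.RETR_EXTERNAL,cv2.CHAIN_APPROX_NONE)[0],key=cv2.contourArea);return c.reshape(-1,2).astype(float)
def sub(y0,y1,x0,x1,f,s=4):
    a=cv2.resize(T[y0:y1,x0:x1],None,fx=s,fy=s,interpolation=cv2.INTER_CUBIC)
    h=cv2.cvtColor(a,cv2.COLOR_BGR2HSV).astype(int);m=f(h[...,0],h[...,1],h[...,2]).astype(np.uint8)*255
    m=cv2.morphologyEx(m,cv2.MORPH_OPEN,np.ones((7,7)));m=cv2.morphologyEx(m,cv2.MORPH_CLOSE,np.ones((9,9)))
    return (big(m)+.5)/s-.5+[x0,y0]
jig=sub(190,275,268,340,lambda h,s,v:(h>80)&(h<125)&(v>150)&(s<70))
blk=sub(190,262,385,445,lambda h,s,v:(s>60)&(v>150)&(h<30))
tub=sub(185,240,366,402,lambda h,s,v:(v>115)&(s<60))
tray=sub(170,256,355,452,lambda h,s,v:(v<85)|0)
def rect(P):
    c,(w,l),a=cv2.minAreaRect(P.astype(np.float32));b=cv2.boxPoints((c,(w,l),a))
    e=max([b[1]-b[0],b[2]-b[1]],key=np.linalg.norm);y=np.arctan2(e[1],e[0])
    y=(y+np.pi/2)%np.pi-np.pi/2
    return np.array(c),sorted((w,l)),y
for s in (jig,):
    P=np.array([onz("top",u,.042)[:2] for u in s]);print("jig rect",rect(P)); 
    q=cv2.approxPolyDP(s.astype(np.float32).reshape(-1,1,2),3,True).reshape(-1,2);print(q.round(1).tolist(),[onz("top",u,.042)[:2].round(4).tolist() for u in q])
def plane(uv,c,yaw,h):
    n=np.array([-np.sin(np.pi/6)*np.cos(yaw),-np.sin(np.pi/6)*np.sin(yaw),np.cos(np.pi/6)])
    p0=np.array([c[0],c[1],.078])+n*h;o,d=ray("top",uv);return o+d*((p0-o)@n)/(d@n)
c=onz("top",(402,212),.078)[:2];yaw=-.45
def flat(s,c,yaw,h):
    P=np.array([plane(u,c,yaw,h) for u in s])-[c[0],c[1],.078]
    ex=np.array([np.cos(yaw)*np.cos(np.pi/6),np.sin(yaw)*np.cos(np.pi/6),.5]);ey=np.array([-np.sin(yaw),np.cos(yaw),0])
    return np.c_[P@ex,P@ey],ex,ey
for i in range(6):
    F,ex,ey=flat(np.r_[tray,blk,tub],c,yaw,0);H=cv2.convexHull(F.astype(np.float32)).reshape(-1,2)
    m,sz,a=rect(H);a=(a+np.pi/4)%(np.pi/2)-np.pi/4
    c=c+(m[0]*ex+m[1]*ey)[:2];yaw+=a
print("tray",c,yaw,sz,m,a)
n=np.cross(ex,ey)
for nm,s,h in(("blk",blk,.0125),("tub",tub,.015)):
    F,ex,ey=flat(s,c,yaw,h);m,sz,a=rect(F);C=np.array([c[0],c[1],.078])+m[0]*ex+m[1]*ey+n*h
    print(nm,"body centre",C.round(4),"local",m.round(4),"size",np.round(sz,4),"yaw in plane",round(a,4))
E
python3 meas.py
```

```text
jig rect (array([0.48021311, 0.01824754]), [0.16614055633544922, 0.20322149991989136], np.float32(0.06382096))
[[325.1000061035156, 200.89999389648438], [275.1000061035156, 205.10000610351562], [283.1000061035156, 231.39999389648438], [279.6000061035156, 266.6000061035156], [330.6000061035156, 262.3999938964844]] [[0.5841, -0.0552], [0.5737, 0.1061], [0.4888, 0.0812], [0.3772, 0.0937], [0.3876, -0.0686]]Traceback (most recent call last):
  File "meas.py", line 31, in <module>
    F,ex,ey=flat(np.r_[tray,blk,tub],c,yaw,0);H=cv2.convexHull(F.astype(np.float32)).reshape(-1,2)
            ~~~~^^^^^^^^^^^^^^^^^^^^^^^^^^^^^
  File "meas.py", line 27, in flat
    P=np.array([plane(u,c,yaw,h) for u in s])-[c[0],c[1],.078]
                ~~~~~^^^^^^^^^^^
  File "meas.py", line 24, in plane
    p0=np.array([c[0],c[1],.078])+n*h;o,d=ray("top",uv);return o+d*((p0-o)@n)/(d@n)
                                          ~~~^^^^^^^^^^
  File "h.py", line 8, in ray
    p=optics.camera_params(n);V=p["view"];d=np.linalg.solve(K(p),[uv[0],uv[1],1.])*[1,-1,-1]
ValueError: time passes only in moves, steps and waits
```

```bash
python3 - <<'E'
s=open("h.py").read()
s=s.replace("import cv2,numpy as np","import cv2,numpy as np\nCP={n:optics.camera_params(n) for n in('side','top')}").replace('p=optics.camera_params(n)','p=CP[n]')
open("h.py","w").write(s)
E
python3 meas.py
```

```text
jig rect (array([0.48021311, 0.01824754]), [0.16614055633544922, 0.20322149991989136], np.float32(0.06382096))
[[325.1000061035156, 200.89999389648438], [275.1000061035156, 205.10000610351562], [283.1000061035156, 231.39999389648438], [279.6000061035156, 266.6000061035156], [330.6000061035156, 262.3999938964844]] [[0.5841, -0.0552], [0.5737, 0.1061], [0.4888, 0.0812], [0.3772, 0.0937], [0.3876, -0.0686]]
tray [ 0.49701556 -0.27692705] -0.45338243 [0.21833136677742004, 0.2636997699737549] [-4.47034836e-08  4.47034836e-08] 0.0
blk body centre [ 0.4714 -0.3107  0.0877] local [-0.0023 -0.0416] size [0.1103 0.2373] yaw in plane 0.1213
tub body centre [ 0.5325 -0.2268  0.1011] local [0.0202 0.0606] size [0.0777 0.1682] yaw in plane 0.2298
```

```bash
python3 - <<'E'
import re
s=open("meas.py").read()
s=s.replace("(s>60)&(v>150)&(h<30)","(v>175)&(h<30)&(s>70)").replace("(v>115)&(s<60)","(v>120)&(s<60)").replace("(v<85)|0","(v<75)&(s<90)")
s+='''
D=cv2.resize(T[165:285,245:455],None,fx=3.8,fy=3.8,interpolation=cv2.INTER_CUBIC)
for k,col in((jig,(0,0,255)),(blk,(255,0,0)),(tub,(0,255,0)),(tray,(255,0,255))):
    cv2.polylines(D,[((k+.5-[245,165])*3.8).astype(np.int32)],True,col,1)
cv2.imwrite("pics/ov1.png",D)
for u in((386,212),(418,226),(410,200),(375,200),(440,250)): print(u,cv2.cvtColor(T,cv2.COLOR_BGR2HSV)[u[1],u[0]])
'''
open("meas.py","w").write(s)
E
python3 meas.py|tail -8
```

```text
tray [ 0.52277261 -0.28442493] -0.4601583 [0.20388808846473694, 0.20840777456760406] [7.45058060e-09 2.23517418e-08] -8.34465e-07
blk body centre [ 0.495  -0.3371  0.0916] local [ 0.0055 -0.0596] size [0.0638 0.1642] yaw in plane 0.0068
tub body centre [ 0.5335 -0.2287  0.0866] local [-0.0088  0.0547] size [0.0779 0.17  ] yaw in plane 0.2316
(386, 212) [ 30   3 233]
(418, 226) [ 23  72 252]
(410, 200) [18 20 64]
(375, 200) [23 16 63]
(440, 250) [ 15  92 200]
```

View pics/ov1.png

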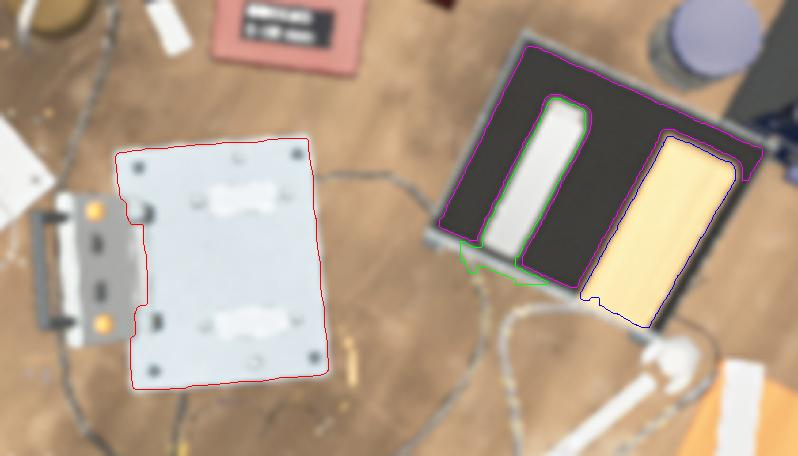

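```bash
sed -i 's/(v>120)&(s<60)/(v>165)\&(s<60)/' meas.py; python3 meas.py | sed -n 3,5p; python3 - <<'E'
from h import *
t=lambda p:np.array(p)/3.8+[244.6,164.6]
s=lambda p:np.array(p)/2.2+[224.7,104.7]
for n,a,b in(("HL",(525,35),(405,300)),("HR",(773,145),(440,507)),("LL",(428,238),(210,352)),("LR",(648,337),(200,577)),
 ("j-+",(131,390),(20,232)),("j++",(115,151),(178,187)),("j+-",(310,137),(245,268)),("j--",(330,375),(80,330))):
    P,e=tri(t(a),s(b));print(n,P.round(4),round(e,4))
E
```

```text
tray [ 0.52526244 -0.28589599] -0.46015793 [0.20245453715324402, 0.20413342118263245] [-2.98023224e-08  3.72529030e-08] -7.748604e-07
blk body centre [ 0.495  -0.3375  0.09  ] local [ 0.0024 -0.0597] size [0.0638 0.1644] yaw in plane 0.0068
tub body centre [ 0.5331 -0.2282  0.0846] local [-0.0128  0.0551] size [0.0718 0.1679] yaw in plane 0.2015
HL [ 0.6563 -0.2325  0.1189] 0.0018
HR [ 0.5606 -0.4235  0.1188] 0.0058
LL [ 0.4971 -0.1559  0.0418] 0.0006
LR [ 0.4069 -0.3441  0.0026] 0.0066
j-+ [0.3748 0.0956 0.0418] 0.001
j++ [0.575  0.1079 0.038 ] 0.0034
j+- [ 0.584  -0.0582  0.0396] 0.0021
j-- [ 0.3877 -0.0721  0.0376] 0.0067
```

```bash
cat > m2.py <<'E'
from h import *
import sys
exec(open("meas.py").read().split("for s in (jig,)")[0])
exec("def plane"+open("meas.py").read().split("def plane")[1].split("c=onz")[0])
exec("def flat"+open("meas.py").read().split("def flat")[1].split("for i in")[0])
t=lambda p:np.array(p)/3.8+[244.6,164.6]
c=np.array([.527,-.289]);yaw=-.4602
tq=t([(482,240),(549,97),(590,116),(522,257)])
I={n:cv2.imread(f"pics/{n}0.png") for n in("top","side")}
S={"top":(245,165,210,120,3.6),"side":(225,105,210,270,2.2)}
D={n:cv2.resize(I[n][y:y+h,x:x+w],None,fx=k,fy=k,interpolation=cv2.INTER_CUBIC) for n,(x,y,w,h,k) in S.items()}
def box(C,ex,ey,n,l,w,h,col):
    for nm in D:
        x0,y0,_,_,k=S[nm]
        pts=[((proj(nm,C+ex*a*l/2+ey*b*w/2+n*g*h/2)+.5-[x0,y0])*k).astype(int) for g in(-1,1) for a,b in((1,1),(1,-1),(-1,-1),(-1,1))]
        for i in range(4):
            for p,q in((i,(i+1)%4),(i+4,(i+1)%4+4),(i,i+4)): cv2.line(D[nm],tuple(map(int,pts[p])),tuple(map(int,pts[q])),col,1)
for nm,s,h,l,w in(("blk",blk,.0125,.156,.06),("tub",tq,.015,.13,.03)):
    F,ex,ey=flat(s,c,yaw,h);n=np.cross(ex,ey);m,sz,a=rect(F);C=np.array([c[0],c[1],.078])+m[0]*ex+m[1]*ey+n*h
    print(nm,C.round(4),m.round(4),np.round(sz,4),round(float(a),4))
    x2=np.cos(a)*ex+np.sin(a)*ey;box(C,x2,np.cross(n,x2),n,l,w,2*h,(0,0,255))
jx=np.array([np.cos(.064),np.sin(.064),0]);jy=np.array([-jx[1],jx[0],0]);z=np.array([0,0,1.])
N=np.array([.4812,-.0037,.045])
box(N+jy*.022-z*.009,jx,jy,z,.204,.168,.012,(0,0,255))
for x,y in((52,38),(52,-38),(-52,38),(-52,-38),(86,0),(-86,0)): box(N+jx*x/1e3+jy*y/1e3+z*.0065,jx,jy,z,.01,.01,.013,(255,0,0))
box(N+jy*.085+z*.069,jx,jy,z,.1,.002,.002,(0,255,0))
box(N+jy*(.085-.16*np.cos(1.9))+z*(.069+.16*np.sin(1.9)),jx,jy,z,.066,.01,.01,(0,255,0))
cv2.imwrite("pics/ov2t.png",D["top"]);cv2.imwrite("pics/ov2s.png",D["side"])
E
python3 m2.py
```

```text
blk [ 0.4951 -0.3378  0.0884] [-0.0008 -0.0579] [0.0639 0.1646] 0.0068
tub [ 0.542  -0.2404  0.0906] [-0.0008  0.0502] [0.0358 0.139 ] 0.0376
```

View pics/ov2t.png

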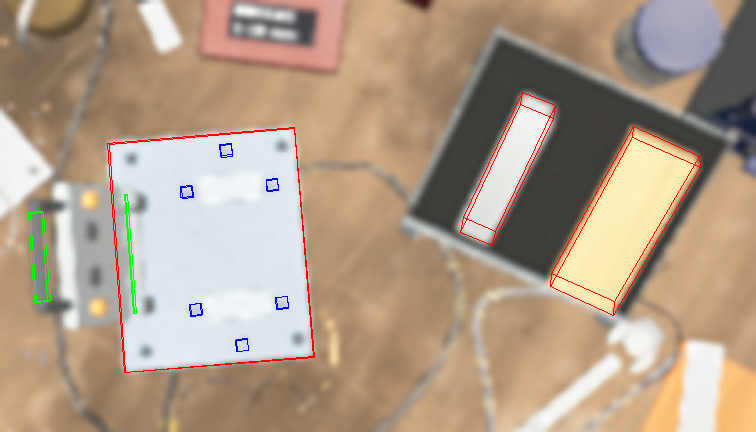

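View pics/ov2s.png

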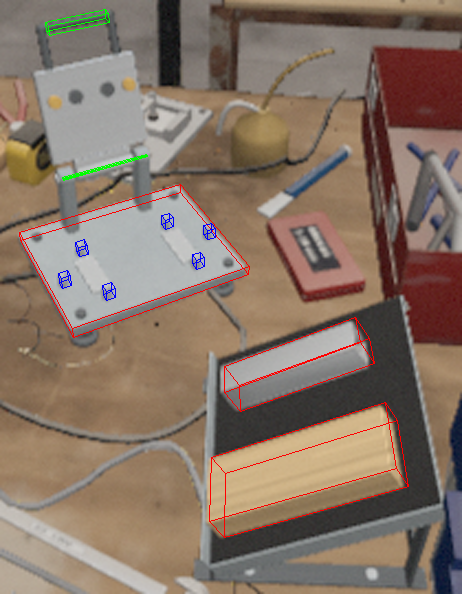

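The overlays match both pictures to about 1 px, so the poses are good. The block's outline has corners near (632,127) and (615,315), and the tube's are near (522,95) and (492,242). Now a helper to work out target deltas.

```bash
cat > go.py <<'E'
# usage: go.py frame x y z   (frame: tray|jig ; xyz world TCP)  -> delta in tool axes
import sys,numpy as np
from scipy.spatial.transform import Rotation as R
from bench import ctrl, optics, job, telemetry
def rot(f):
    if f=="tray":
        y=-.4602+.0068*0;ex=np.array([np.cos(y)*np.cos(np.pi/6),np.sin(y)*np.cos(np.pi/6),.5]);ey=np.array([-np.sin(y),np.cos(y),0])
    else:
        y=float(f) if f!="jig" else .064
        ex=np.array([np.cos(y),np.sin(y),0]);ey=np.array([-np.sin(y),np.cos(y),0])
    return R.from_matrix(np.c_[-ex,ey,-np.cross(ex,ey)])
o=telemetry.get_obs();q=o["eef_rot"];R0=R.from_quat([q[1],q[2],q[3],q[0]])
R1=rot(sys.argv[1])
for k in range(2,len(sys.argv),3):
    P=np.array(list(map(float,sys.argv[k:k+3])))
    print(R0.inv().apply(P-o["eef_pos"]).round(4).tolist(),(R0.inv()*R1).as_rotvec().round(4).tolist())
E
python3 go.py tray 0.456 -0.32 0.33  .456 -.3193 .161; python3 go.py tray .4987 -.3404 .079
```

```text
[-0.5458, -0.6865, -0.0987] [0.0117, -0.5238, 0.0497]
[-0.5456, -0.6856, 0.0703] [0.0117, -0.5238, 0.0497]
[-0.5932, -0.6878, 0.1523] [0.0117, -0.5238, 0.0497]
```

```bash
python3 jog.py '[[0,-0.03,-0.05,0,0,0,1],[-0.03,-0.08,-0.09,0,0,0,1],[-0.546,-0.687,-0.1,0.012,-0.524,0.05,1],[-0.546,-0.687,-0.1,0.012,-0.524,0.05,1],[-0.546,-0.687,-0.1,0.012,-0.524,0.05,1],[-0.546,-0.687,-0.1,0.012,-0.524,0.05,1],[-0.546,-0.687,-0.1,0.012,-0.524,0.05,1],[-0.546,-0.687,-0.1,0.012,-0.524,0.05,1],[-0.546,-0.687,-0.1,0.012,-0.524,0.05,1],[-0.546,-0.687,-0.1,0.012,-0.524,0.05,1]]'; python3 go.py tray 0.456 -0.32 0.33  .456 -.3193 .161
```

```text
time_s: 1.35
eef_pos: [0.3592, 0.0049, 0.3242]
eef_rot: [0.251, 0.221, 0.941, -0.058]
wrist_force: [0.7, 0.4, -0.7]
opening: 0.998
grasp_force: 0.0
[-0.2034, -0.2482, 0.1095] [0.0021, -0.0021, -0.0009]
[-0.1189, -0.2479, 0.2559] [0.0021, -0.0021, -0.0009]
```

```bash
python3 jog.py '[[-0.16,-0.19,0.1,0,0,0,1],[-0.16,-0.19,0.1,0,0,0,1],[-0.16,-0.19,0.1,0,0,0,1],[-0.16,-0.19,0.1,0,0,0,1],[-0.16,-0.22,0.15,0,0,0,1],[-0.119,-0.248,0.256,0,0,0,1],[-0.119,-0.248,0.256,0,0,0,1],[-0.119,-0.248,0.256,0,0,0,1],[-0.119,-0.248,0.256,0,0,0,1]]'; python3 go.py tray .456 -.3193 .161 .4987 -.3404 .079
```

```text
time_s: 2.48
eef_pos: [0.4559, -0.3182, 0.1615]
eef_rot: [0.251, 0.221, 0.941, -0.058]
wrist_force: [0.8, 0.2, 1.4]
opening: 1.002
grasp_force: 0.0
[-0.0002, -0.0009, 0.0007] [0.0014, -0.0033, -0.0012]
[-0.0008, -0.001, 0.0955] [0.0014, -0.0033, -0.0012]
```

```bash
python3 jog.py '[[0,-0.001,0.04,0,0,0,1],[-0.001,-0.001,0.07,0,0,0,1],[-0.001,-0.001,0.085,0,0,0,1],[-0.001,-0.001,0.095,0,0,0,1],[-0.001,-0.001,0.095,0,0,0,1]]'; python3 jog.py '[[0,0,0,0,0,0,0.5],[0,0,0,0,0,0,0.5],[0,0,0,0,0,0,0.5],[0,0,0,0,0,0,0.5],[0,0,0,0,0,0,0.5]]';python3 go.py tray .4987 -.3404 .079
```

```text
time_s: 3.1
eef_pos: [0.4994, -0.3406, 0.0805]
eef_rot: [0.252, 0.22, 0.941, -0.059]
wrist_force: [-0.2, -0.1, 0.1]
opening: 0.999
grasp_force: 0.0
time_s: 3.72
eef_pos: [0.4985, -0.3403, 0.0801]
eef_rot: [0.251, 0.22, 0.941, -0.058]
wrist_force: [-6.8, 5.6, 10.5]
opening: 0.688
grasp_force: 61.5
[0.0004, 0.0, 0.0011] [0.0013, -0.0023, -0.0005]
```

```bash
python3 jog.py '[[0,0,-0.03,0,0,0,0.5],[0,0,-0.08,0,0,0,0.5],[0,0,-0.12,0,0,0,0.5],[0,0,-0.12,0,0,0,0.5]]';python3 go.py jig .481 -.003 .16 .481 -.003 .12
```

```text
time_s: 4.22
eef_pos: [0.445, -0.3151, 0.1864]
eef_rot: [0.253, 0.22, 0.94, -0.06]
wrist_force: [-1.0, 0.1, -1.9]
opening: 0.686
grasp_force: 67.8
[0.1052, 0.2955, -0.0311] [-0.1396, 0.5127, -0.5123]
[0.1253, 0.2956, 0.0035] [-0.1396, 0.5127, -0.5123]
```

```bash
python3 jog.py '[[0.02,0.06,-0.03,-0.028,0.103,-0.102,0.5],[0.04,0.12,-0.03,-0.056,0.205,-0.205,0.5],[0.065,0.18,-0.03,-0.084,0.308,-0.307,0.5],[0.09,0.24,-0.03,-0.112,0.41,-0.41,0.5],[0.105,0.2955,-0.031,-0.14,0.513,-0.512,0.5],[0.115,0.2955,-0.015,-0.14,0.513,-0.512,0.5],[0.125,0.2955,0.0035,-0.14,0.513,-0.512,0.5],[0.125,0.2955,0.0035,-0.14,0.513,-0.512,0.5],[0.125,0.2955,0.0035,-0.14,0.513,-0.512,0.5],[0.125,0.2955,0.0035,-0.14,0.513,-0.512,0.5]]'
python3 go.py jig .481 -.003 .12
python3 - <<'E'
from h import *
for n in("side","top"): cv2.imwrite(f"pics/{n}1.png",optics.camera(n))
a=cv2.imread("pics/side1.png")[105:255,225:355];b=cv2.imread("pics/top1.png")[185:285,245:355]
cv2.imwrite("pics/c1.png",np.hstack([cv2.resize(a,(390,450),interpolation=cv2.INTER_CUBIC),cv2.resize(b,(400,450),interpolation=cv2.INTER_CUBIC)]))
E
```

```text
time_s: 5.48
eef_pos: [0.4811, -0.0021, 0.1189]
eef_rot: [-0.001, -0.032, 0.999, 0.003]
wrist_force: [0.7, 0.1, -1.2]
opening: 0.686
grasp_force: 67.7
[0.0002, -0.0009, -0.0011] [0.006, -0.0019, -0.0002]
```

View pics/c1.png

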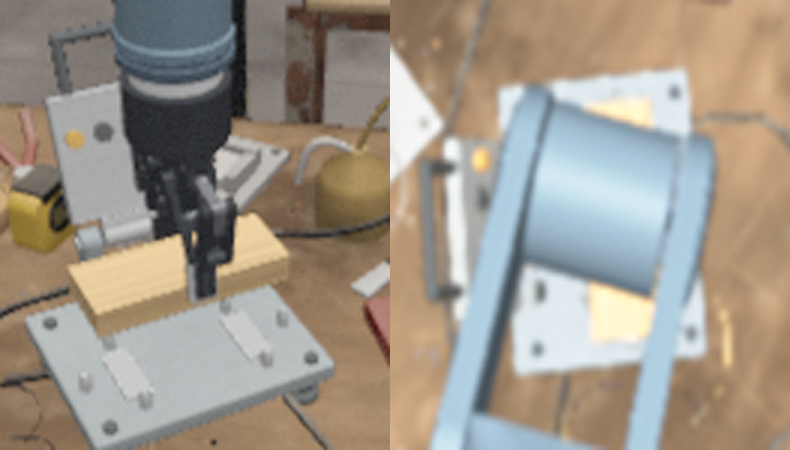

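The side view shows the block held level and parallel over the nest. The top view shows both block ends, at about rows 207 and 261. Next I'll compare them with the projection.

```bash
python3 - <<'E'
from h import *
o=telemetry.get_obs();P=o["eef_pos"];y=.064
jx=np.array([np.cos(y),np.sin(y),0]);jy=np.array([-jx[1],jx[0],0]);z=np.array([0,0,1.])
for a,b,g in((-1,1,1),(-1,-1,1),(1,-1,1),(-1,-1,0),(1,-1,0),(1,1,1)):
    X=P+jx*.078*a+jy*.03*b+z*.025*g
    s=proj("side",X);t=proj("top",X);print(a,b,g,"side crop",((s+.5-[225,105])*3).round(1),"top crop",((t+.5-[245,185])*[3.636,4.5]).round(1))
T=cv2.imread("pics/top1.png");h=cv2.cvtColor(T,cv2.COLOR_BGR2HSV).astype(int)
m=((h[...,2]>190)&(h[...,0]<30)&(h[...,1]>70));m[:195]=0;m[275:]=0;m[:,:290]=0;m[:,330:]=0
_,lab,st,ce=cv2.connectedComponentsWithStats(m.astype(np.uint8));print(st[1:],((st[1:,:2]-[245,185])*[3.636,4.5]).round())
for r in range(200,270):
    print(r,T[r,298:316,1].mean().round(),T[r,298:316,0].mean().round(),end="; ") if r in(*range(203,212),*range(256,266)) else 0
E
```

```text
-1 1 1 side crop [ 72.1 259.7] top crop [201.  339.7]
-1 -1 1 side crop [101.4 305.5] top crop [275.  332.1]
1 -1 1 side crop [295.9 246.2] top crop [259.1  94.6]
-1 -1 0 side crop [104.3 332.4] top crop [275.4 330.6]
1 -1 0 side crop [295.3 272.4] top crop [259.8  97.8]
1 1 1 side crop [259.9 206. ] top crop [185.9 102.3]
[[306 195  24  15 131]
 [301 248   3   1   3]
 [305 249  11   4  12]] [[222.  45.]
 [204. 284.]
 [218. 288.]]
203 232.0 236.0; 204 233.0 238.0; 205 231.0 235.0; 206 231.0 230.0; 207 237.0 222.0; 208 243.0 212.0; 209 236.0 198.0; 210 216.0 186.0; 211 194.0 178.0; 256 246.0 212.0; 257 246.0 212.0; 258 245.0 212.0; 259 242.0 215.0; 260 235.0 222.0; 261 228.0 229.0; 262 228.0 234.0; 263 230.0 236.0; 264 227.0 233.0; 265 206.0 209.0;
```

Compared with the pins, the block sits about 2 mm towards -x, so I'll correct for that and lower gently.

```bash
python3 jog.py '[[-0.002,-0.001,0.02,0.006,-0.002,0,0.5],[-0.002,-0.001,0.045,0.006,-0.002,0,0.5],[-0.002,-0.001,0.054,0.006,-0.002,0,0.5],[-0.002,-0.001,0.06,0.006,-0.002,0,0.5],[-0.002,-0.001,0.064,0.006,-0.002,0,0.5],[-0.002,-0.001,0.067,0.006,-0.002,0,0.5],[-0.002,-0.001,0.069,0.006,-0.002,0,0.5]]'
```

```text
time_s: 6.45
eef_pos: [0.4827, -0.0021, 0.0506]
eef_rot: [-0.001, -0.032, 0.999, 0.0]
wrist_force: [-10.4, 2.5, 28.9]
opening: 0.683
grasp_force: 71.1
```

```bash
python3 jog.py '[[0.001,0,-0.001,0,0,0,0.5],[0.0015,0,0,0,0,0,0.5],[0.0015,0,0,0,0,0,0.5]]'; python3 - <<'E'
from h import *
n="side"; cv2.imwrite(f"pics/side2.png",optics.camera(n))
a=cv2.imread("pics/side2.png")[175:265,225:345]
cv2.imwrite("pics/c2.png",cv2.resize(a,None,fx=6,fy=6,interpolation=cv2.INTER_CUBIC))
print(telemetry.get_obs()["torque"])
E
```

```text
time_s: 6.82
eef_pos: [0.4819, -0.0022, 0.0507]
eef_rot: [0.0, -0.032, 0.999, -0.0]
wrist_force: [-3.7, 1.4, 12.5]
opening: 0.683
grasp_force: 69.4
[ 0.15261084  0.59347519 -0.02123755]
```

View pics/c2.png

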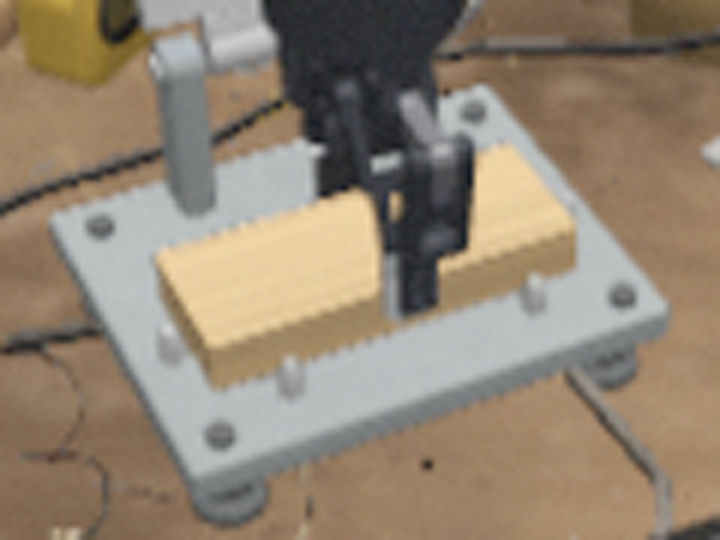

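```bash
cat > pb.py <<'E'
from h import *
y=.064;jx=np.array([np.cos(y),np.sin(y),0]);jy=np.array([-jx[1],jx[0],0]);z=np.array([0,0,1.])
P=np.array([.4812,-.0035,.045])
for a,b,g in((-1,1,1),(-1,-1,1),(1,-1,1),(1,1,1),(-1,-1,0),(1,-1,0)):
    s=proj("side",P+jx*.078*a+jy*.03*b+z*.025*g);print(a,b,g,((s+.5-[225,175])*6).round(1))
for a,b in((-86,0),(-52,-38),(52,-38)): print("pin top",((proj("side",P+jx*a/1e3+jy*b/1e3+z*.013)+.5-[225,175])*6).round(1))
for a,b in((-102,-62),(102,-62),(-102,106)): print("plate",((proj("side",P+jx*a/1e3+jy*b/1e3-z*.003)+.5-[225,175])*6).round(1))
E
python3 pb.py
```

```text
-1 1 1 [164.5 252.9]
-1 -1 1 [221.1 346.8]
1 -1 1 [590.1 224.3]
1 1 1 [521.5 141.2]
-1 -1 0 [226.3 395.2]
1 -1 0 [588.9 271.6]
pin top [175.1 328.5]
pin top [296.2 361.6]
pin top [541.1 278.5]
plate [197.6 476.5]
plate [679.7 306.4]
plate [ 51.8 214.5]
```

The picture shows the block between its pins, with bottom corners at about (215,388) and (575,270). Its corners agree with the seated prediction to about 1 px, so I'll release it, retreat and move over to the tube.

```bash
python3 jog.py '[[0,0,0,0,0,0,0.8],[0,0,0,0,0,0,0.95],[0,0,0,0,0,0,0.95],[0,0,-0.03,0,0,0,0.95],[0,0,-0.09,0,0,0,0.95],[0,0,-0.14,0,0,0,0.9],[0,0,-0.14,0,0,0,0.8]]'; python3 go.py tray .506 -.222 .161  .45 -.15 .22
```

```text
time_s: 7.75
eef_pos: [0.484, -0.0029, 0.1936]
eef_rot: [0.004, -0.032, 0.999, -0.001]
wrist_force: [-0.0, -0.4, 0.6]
opening: 0.801
grasp_force: 0.0
[-0.0076, -0.22, 0.0331] [0.1369, -0.5037, 0.5125]
[0.0432, -0.1446, -0.0264] [0.1369, -0.5037, 0.5125]
```

```bash
python3 go.py tray .5102 -.2246 .1521; python3 jog.py '[[0.005,-0.055,-0.01,0.034,-0.126,0.128,0.8],[0.005,-0.11,-0.01,0.068,-0.252,0.256,0.8],[0,-0.16,0,0.103,-0.378,0.384,0.8],[-0.006,-0.21,0.02,0.137,-0.504,0.512,0.8],[-0.012,-0.222,0.042,0.137,-0.504,0.512,0.8],[-0.012,-0.222,0.042,0.137,-0.504,0.512,0.8],[-0.012,-0.222,0.042,0.137,-0.504,0.512,0.8]]';  python3 go.py tray .5102 -.2246 .1521 .546 -.2424 .0828
```

```text
[-0.0116, -0.2228, 0.0421] [0.1369, -0.5037, 0.5125]
time_s: 8.62
eef_pos: [0.5071, -0.2224, 0.1468]
eef_rot: [0.247, 0.22, 0.942, -0.059]
wrist_force: [0.0, 0.3, 0.8]
opening: 0.799
grasp_force: 0.0
[-0.0059, -0.0006, -0.0028] [-0.0011, -0.0097, 0.0016]
[-0.0067, -0.0006, 0.0772] [-0.0011, -0.0097, 0.0016]
```

```bash
python3 jog.py '[[-0.006,-0.001,0.01,0,-0.01,-0.03,0.8],[-0.007,-0.001,0.045,0,-0.01,-0.03,0.8],[-0.007,-0.001,0.065,0,-0.01,-0.03,0.8],[-0.007,-0.001,0.077,0,-0.01,-0.03,0.8],[-0.007,-0.001,0.077,0,-0.01,-0.03,0.8]]'; python3 jog.py '[[0,0,0,0,0,0,0.2],[0,0,0,0,0,0,0.2],[0,0,0,0,0,0,0.2],[0,0,0,0,0,0,0.2],[0,0,0,0,0,0,0.2],[0,0,0,0,0,0,0.2],[0,0,0,0,0,0,0.2]]';python3 go.py tray .546 -.2424 .0828
```

```text
time_s: 9.25
eef_pos: [0.5464, -0.2429, 0.0834]
eef_rot: [0.251, 0.205, 0.944, -0.064]
wrist_force: [1.0, -0.5, 0.7]
opening: 0.8
grasp_force: 0.0
time_s: 10.12
eef_pos: [0.5463, -0.2434, 0.0846]
eef_rot: [0.252, 0.206, 0.943, -0.064]
wrist_force: [-5.7, 4.3, 8.3]
opening: 0.339
grasp_force: 58.5
[0.0015, 0.0008, 0.0012] [-0.0011, 0.0025, 0.0308]
```

```bash
python3 jog.py '[[0,0,-0.03,0,0,0,0.2],[0,0,-0.08,0,0,0,0.2],[0,0,-0.12,0,0,0,0.2],[0,0,-0.12,0,0,0,0.2]]';python3 go.py jig .483 -.003 .16 .483 -.003 .125
```

```text
time_s: 10.62
eef_pos: [0.4928, -0.2172, 0.1908]
eef_rot: [0.254, 0.205, 0.943, -0.065]
wrist_force: [-0.1, -0.0, -2.0]
opening: 0.336
grasp_force: 61.2
[0.0991, 0.1908, -0.0267] [-0.15, 0.515, -0.4811]
[0.1169, 0.1914, 0.0035] [-0.15, 0.515, -0.4811]
```

```bash
python3 jog.py '[[0.02,0.04,-0.03,-0.03,0.103,-0.096,0.2],[0.04,0.08,-0.03,-0.06,0.206,-0.192,0.2],[0.06,0.12,-0.03,-0.09,0.309,-0.289,0.2],[0.08,0.16,-0.03,-0.12,0.412,-0.385,0.2],[0.1,0.19,-0.027,-0.15,0.515,-0.481,0.2],[0.117,0.1914,0.0035,-0.15,0.515,-0.481,0.2],[0.117,0.1914,0.0035,-0.15,0.515,-0.481,0.2],[0.117,0.1914,0.0035,-0.15,0.515,-0.481,0.2],[0.117,0.1914,0.0035,-0.15,0.515,-0.481,0.2]]'
python3 go.py jig .483 -.003 .125
python3 - <<'E'
from h import *
for n in("side","top"): cv2.imwrite(f"pics/{n}3.png",optics.camera(n))
a=cv2.imread("pics/side3.png")[165:265,225:345];b=cv2.imread("pics/top3.png")[190:280,270:345]
cv2.imwrite("pics/c3.png",np.hstack([cv2.resize(a,None,fx=4,fy=4,interpolation=cv2.INTER_CUBIC),cv2.resize(b,(300,400),interpolation=cv2.INTER_CUBIC)]))
P=telemetry.get_obs()["eef_pos"]
y=.064;jx=np.array([np.cos(y),np.sin(y),0]);jy=np.array([-jx[1],jx[0],0]);z=np.array([0,0,1.])
def show(l,C,hl,hw,h):
    for a,b,g in((-1,1,1),(-1,-1,1),(1,-1,1),(1,1,1),(-1,-1,0),(1,-1,0)):
        X=C+jx*hl*a+jy*hw*b+z*h*g;print(l,a,b,g,((proj("side",X)+.5-[225,165])*4).round(1),((proj("top",X)+.5-[270,190])*[4,4.444]).round(1))
show("tube",P-z*.007,.065,.015,.03)
show("blk",np.array([.4812,-.0035,.045]),.078,.03,.025)
E
```

```text
time_s: 11.75
eef_pos: [0.4829, -0.0027, 0.1236]
eef_rot: [-0.001, -0.032, 1.0, 0.002]
wrist_force: [-0.6, -0.3, -2.1]
opening: 0.339
grasp_force: 61.1
[-0.0001, -0.0003, -0.0014] [0.0038, -0.0022, -0.001]
tube -1 1 1 [130.8 110.5] [140.7 289.1]
tube -1 -1 1 [150.9 140.6] [181.4 285.3]
tube 1 -1 1 [365.3  76.6] [167.   89.5]
tube 1 1 1 [341.5  49.5] [126.6  93.3]
tube -1 -1 0 [155.1 183.4] [182.4 284. ]
tube 1 -1 0 [364.9 118.4] [168.3  92.9]
blk -1 1 1 [109.7 208.6] [128.8 308.3]
blk -1 -1 1 [147.4 271.2] [205.7 301.2]
blk 1 -1 1 [393.4 189.5] [189.1  80. ]
blk 1 1 1 [347.7 134.1] [113.1  87.1]
blk -1 -1 0 [150.9 303.4] [206.  299.9]
blk 1 -1 0 [392.6 221.1] [189.7  82.8]
```

View pics/c3.png

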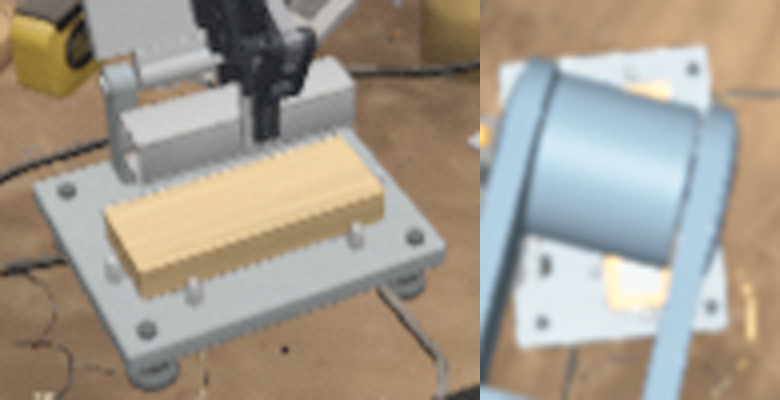

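The view shows the block seated level in the nest and the tube held parallel above it: tube top corners at about (122,110) and (355,90), block at (106,209) and (383,190). From here I'll check the centring numerically.

```bash
python3 - <<'E'
from h import *
T=cv2.imread("pics/top3.png").astype(int)
print("saturation(b-r) by row; tube grey, block warm")
for r in list(range(204,216))+list(range(246,262)):
    print(r,(T[r,302:320:2,2]-T[r,302:320:2,0]).tolist())
print("tube z ends predicted rows: up",190+91.5/4.444-.5,"low",190+287/4.444-.5,"blk up",190+83.5/4.444-.5,"low",190+304.7/4.444-.5)
S=cv2.imread("pics/side3.png")
h=cv2.cvtColor(S,cv2.COLOR_BGR2HSV).astype(int)
m=((h[...,1]>55)&(h[...,2]>110)&(h[...,0]<30)).astype(np.uint8)*255
m[:196]=0;m[242:]=0;m[:,:249]=0;m[:,:][:,323:]=0
m=cv2.morphologyEx(m,cv2.MORPH_OPEN,np.ones((3,3)))
c=max(cv2.findContours(m,0,2)[0],key=cv2.contourArea)
q=cv2.approxPolyDP(c,2,True).reshape(-1,2);print("block side poly crop",((q+.5-[225,165])*4).tolist())
E
```

```text
saturation(b-r) by row; tube grey, block warm
204 [-13, -13, -13, -12, -14, -13, -13, -13, -13]
205 [-13, -13, -13, -9, -13, -13, -14, -13, -13]
206 [-13, -13, -13, -7, -15, -14, -13, -12, -13]
207 [-13, -13, -14, -12, -11, -7, -3, -3, -12]
208 [-25, -17, -4, 12, 11, 19, 22, 17, -10]
209 [-30, -25, 11, 41, 46, 46, 37, 30, -6]
210 [-37, -32, 3, 43, 61, 63, 50, 33, -4]
211 [-41, -40, -29, -9, 20, 54, 66, 50, -6]
212 [-44, -42, -42, -40, -30, -13, 22, 34, -18]
213 [-45, -44, -44, -44, -43, -41, -31, -21, -30]
214 [-47, -46, -45, -44, -43, -44, -43, -41, -38]
215 [-49, -47, -46, -46, -45, -44, -44, -42, -41]
246 [-16, -26, -33, -34, -35, -36, -37, -32, -8]
247 [43, 18, -22, -28, -31, -34, -35, -26, -12]
248 [73, 51, -7, -16, -24, -29, -34, -19, -19]
249 [54, 29, 0, -9, -12, -16, -23, -1, -25]
250 [49, 25, 0, -2, -4, -10, -6, 41, -25]
251 [44, 25, 0, -2, -2, -4, 3, 60, -24]
252 [42, 25, 0, -2, -2, -3, 4, 52, -30]
253 [41, 27, 0, -2, -3, -3, 4, 45, -37]
254 [43, 30, 1, 0, 0, 1, 9, 39, -43]
255 [43, 32, 7, 7, 10, 15, 22, 33, -47]
256 [46, 38, 23, 24, 31, 33, 38, 27, -48]
257 [50, 42, 37, 37, 41, 49, 53, 17, -49]
258 [44, 45, 39, 31, 37, 54, 49, -13, -49]
259 [17, 31, 28, 18, 19, 22, 11, -41, -48]
260 [-6, -2, -5, -7, -6, -4, -19, -45, -48]
261 [-12, -14, -15, -15, -12, -9, -24, -46, -47]
tube z ends predicted rows: up 210.0895589558956 low 254.08145814581457 blk up 208.2893789378938 low 258.06435643564356
block side poly crop [[382.0, 190.0], [342.0, 142.0], [118.0, 206.0], [110.0, 238.0], [142.0, 294.0], [162.0, 294.0], [358.0, 218.0], [374.0, 222.0]]
```

```bash
python3 jog.py '[[-0.001,0,0.02,0.004,-0.002,0,0.2],[-0.001,0,0.035,0.004,-0.002,0,0.2],[-0.001,0,0.04,0.004,-0.002,0,0.2],[-0.001,0,0.042,0.004,-0.002,0,0.2],[-0.001,0,0.042,0.004,-0.002,0,0.2]]'
```

```text
time_s: 12.48
eef_pos: [0.4831, -0.002, 0.0807]
eef_rot: [-0.001, -0.032, 0.999, 0.0]
wrist_force: [0.5, -0.5, -1.9]
opening: 0.336
grasp_force: 61.1
```

```bash
python3 jog.py '[[0,0,0.001,0,0,0,0.2],[0,0,0.002,0,0,0,0.2],[0,0,0.002,0,0,0,0.2]]';python3 jog.py '[[0,0,0.001,0,0,0,0.2],[0,0,0.001,0,0,0,0.2]]'; python3 jog.py '[[0,0,0.001,0,0,0,0.2],[0,0,0.001,0,0,0,0.2]]'
```

```text
time_s: 12.85
eef_pos: [0.4832, -0.002, 0.0795]
eef_rot: [-0.001, -0.032, 0.999, -0.0]
wrist_force: [-3.9, 0.3, 7.0]
opening: 0.337
grasp_force: 62.1
time_s: 13.1
eef_pos: [0.4833, -0.002, 0.0794]
eef_rot: [-0.001, -0.032, 0.999, -0.0]
wrist_force: [-8.1, 1.1, 16.6]
opening: 0.336
grasp_force: 63.4
time_s: 13.35
eef_pos: [0.4833, -0.002, 0.0794]
eef_rot: [-0.001, -0.032, 0.999, -0.0]
wrist_force: [-13.4, 1.8, 26.8]
opening: 0.34
grasp_force: 64.7
```

```bash
python3 jog.py '[[0,0,-0.0025,0,0,0,0.2],[0,0,-0.0025,0,0,0,0.5],[0,0,-0.0025,0,0,0,0.6],[0,0,-0.0025,0,0,0,0.6],[0,0,-0.04,0,0,0,0.6],[0,0,-0.1,0,0,0,0.6],[0,0,-0.15,0,0,0,0.5],[0,0,-0.15,0,0,0,0.4]]'
python3 - <<'E'
from h import *
for n in("side","top"): cv2.imwrite(f"pics/{n}4.png",optics.camera(n))
S=cv2.imread("pics/side4.png");h=cv2.cvtColor(S,cv2.COLOR_BGR2HSV).astype(int)
y=.064;jx=np.array([np.cos(y),np.sin(y),0]);jy=np.array([-jx[1],jx[0],0]);z=np.array([0,0,1.])
def pred(C,hl,hw,hh):
    for a,b,g in((-1,1,1),(-1,-1,1),(1,-1,1),(1,1,1),(-1,-1,0),(1,-1,0)):
        X=C+jx*hl*a+jy*hw*b+z*hh*g;print(a,b,g,proj("side",X).round(1),proj("top",X).round(1))
print("tube");pred(np.array([.479,-.002,.070]),.065,.015,.03)
print("blk");pred(np.array([.479,-.002,.045]),.078,.03,.025)
def poly(m):
    m=cv2.morphologyEx(m.astype(np.uint8)*255,cv2.MORPH_CLOSE,np.ones((3,3)))
    c=max(cv2.findContours(m,0,2)[0],key=cv2.contourArea);return cv2.approxPolyDP(c,1.5,True).reshape(-1,2).tolist()
m=(h[...,1]>45)&(h[...,2]>90)&(h[...,0]<30);m[:190]=0;m[242:]=0;m[:,:248]=0;m[:,324:]=0
print("warm",poly(m))
for r in range(176,242,2): print(r,"".join("#" if h[r,c,1]>60 else ("o" if h[r,c,2]>150 else ("." if h[r,c,2]>90 else " ")) for c in range(244,330)))
E
```

```text
time_s: 14.35
eef_pos: [0.4861, -0.0026, 0.231]
eef_rot: [0.003, -0.032, 0.999, -0.001]
wrist_force: [-0.2, -0.4, -1.1]
opening: 0.399
grasp_force: 0.0
tube
-1 1 1 [257.3 208.7] [305.2 255.3]
-1 -1 1 [262.1 216.3] [315.1 254.5]
1 -1 1 [314.1 199.9] [311.6 212. ]
1 1 1 [308.4 193. ] [301.8 212.9]
-1 -1 0 [263.2 226.3] [315.3 254.2]
1 -1 0 [314.  209.7] [311.9 212.7]
blk
-1 1 1 [250.8 216.5] [301.2 259.6]
-1 -1 1 [260.2 232.2] [320.4 258. ]
1 -1 1 [321.8 211.7] [316.3 208.2]
1 1 1 [310.4 197.9] [297.3 209.8]
-1 -1 0 [261.1 240.2] [320.5 257.7]
1 -1 0 [321.6 219.6] [316.5 208.8]
warm [[320, 211], [313, 204], [312, 211], [265, 225], [260, 224], [257, 216], [253, 216], [251, 219], [252, 225], [262, 239], [272, 234], [310, 223], [313, 220], [320, 219]]
176 ###..ooooooooooooooooooooooooooooooooooooo..ooooooooooooooo..#########################
178 ### .oooooooo..ooooooooooooooooooooooooooo.......oooooooo...##########################
180   #########oo#.oooooooooooooooooooooo............oooooo...############################
182 ######.ooooooo..ooooooooooooo.....o..oooo........oooo.....#.. ....
[... 1959 characters left out ...]
##################################oooooooooooo..ooooooooooooo.o
228 oooooooooo#########################################ooooooooooooooooooooooooooooooooooo
230 ooooooooooo.#################################oooooooooooooooooooooooooooooooooooooo...
232 .ooooooooooo.##########################ooooooooooooooooooooooooooooooooooooooo........
234 ..oooooo...ooo###############o###ooooooooooooooooooooooooooooooooooooooo...........  .
236 #..oooooooooooo############.oooooooooooooooooooooooooooooooooooooo....................
238 ##..oooooooooooo#####ooooooo.oooooooooooooooooooooooooooooooo..........##### .........
240 ###..ooooooooooooooooooooooo..ooooooooooooooooooooooooo...........############.oo#####
```

The tube is on the block, with corners within about 1 px of the centred prediction. Next is the leaf: rise first, then move over the bar.

```bash
python3 jog.py '[[0,0,-0.05,0,0,0,0.5],[0,0,-0.11,0,0,0,0.5],[0,0,-0.11,0,0,0,0.5]]'; python3 go.py jig .4727 .1334 .34 .4727 .1334 .2464; python3 - <<'E'
from h import *
# bar ends: dark pixels near predicted bar in top view, and side view row/col
T=cv2.imread("pics/top0.png");S=cv2.imread("pics/side0.png")
g=cv2.cvtColor(T,cv2.COLOR_BGR2GRAY);print("top bar cols profile rows 230-242",g[226:246,250:266].mean(0).round().tolist())
B=np.array([.4727,.1334,.2654]);print(proj("top",B),proj("side",B))
s=cv2.cvtColor(S,cv2.COLOR_BGR2GRAY);print("side col 258-262 rows 106..124",s[106:124,255:266].mean(1).round().tolist(),s[106:124,256].tolist(),s[106:124,264].tolist())
E
```

```text
time_s: 14.82
eef_pos: [0.4853, -0.0024, 0.3397]
eef_rot: [0.002, -0.032, 0.999, -0.001]
wrist_force: [-0.3, 0.2, 0.1]
opening: 0.501
grasp_force: 0.0
[0.0039, 0.1363, -0.0005] [-0.0014, 0.0035, -0.0]
[0.0042, 0.1364, 0.0931] [-0.0014, 0.0035, -0.0]
top bar cols profile rows 230-242 [163.0, 160.0, 152.0, 141.0, 134.0, 132.0, 129.0, 133.0, 139.0, 136.0, 155.0, 205.0, 235.0, 240.0, 231.0, 205.0]
[255.12662834 235.75746588] [259.92760262 114.45571103]
side col 258-262 rows 106..124 [122.0, 121.0, 120.0, 120.0, 118.0, 115.0, 111.0, 109.0, 100.0, 81.0, 82.0, 101.0, 113.0, 112.0, 114.0, 113.0, 115.0, 116.0] [121, 120, 120, 117, 120, 119, 115, 118, 112, 98, 74, 94, 114, 109, 115, 113, 115, 114] [122, 121, 121, 121, 117, 116, 114, 104, 86, 54, 87, 110, 114, 113, 111, 114, 116, 118]
```

```bash
python3 jog.py '[[0.004,0.06,0,0,0.003,0,0.5],[0.004,0.115,0,0,0.003,0,0.5],[0.004,0.136,0,0,0.003,0,0.5],[0.004,0.136,0,0,0.003,0,0.5],[0.004,0.136,0.04,0,0.003,0,0.5],[0.004,0.136,0.075,0,0.003,0,0.5],[0.004,0.136,0.093,0,0.003,0,0.5],[0.004,0.136,0.094,0,0.003,0,0.5]]'; python3 go.py jig .4727 .1334 .2464;  python3 jog.py '[[0,0,0,0,0,0,0.3],[0,0,0,0,0,0,0.2],[0,0,0,0,0,0,0.1],[0,0,0,0,0,0,0],[0,0,0,0,0,0,0],[0,0,0,0,0,0,0],[0,0,0,0,0,0,0]]'
```

```text
time_s: 15.82
eef_pos: [0.4697, 0.1329, 0.2407]
eef_rot: [-0.005, -0.031, 0.999, 0.0]
wrist_force: [1.3, 0.1, 0.6]
opening: 0.502
grasp_force: 0.0
[-0.003, 0.0004, -0.0057] [0.0005, -0.0091, -0.001]
time_s: 16.7
eef_pos: [0.4713, 0.1335, 0.2438]
eef_rot: [-0.001, -0.032, 0.999, -0.0]
wrist_force: [-1.0, -0.6, 6.3]
opening: 0.097
grasp_force: 58.5
```

```bash
python3 -c "
import numpy as np
def t(a0,As):
  for a in As: print(round(a,2),[0,*np.round([-.16*(np.cos(a)-np.cos(a0)),-.16*(np.sin(a)-np.sin(a0))],4)])
t(1.9,np.arange(1.8,.95,-.1));print();t(1.0,np.arange(.9,.15,-.1));print();t(.2,[.16,.12,.08,.04,.02,0,-.02])"
```

```text
1.8 [0, np.float64(-0.0154), np.float64(-0.0044)]
1.7 [0, np.float64(-0.0311), np.float64(-0.0073)]
1.6 [0, np.float64(-0.0471), np.float64(-0.0085)]
1.5 [0, np.float64(-0.063), np.float64(-0.0082)]
1.4 [0, np.float64(-0.0789), np.float64(-0.0063)]
1.3 [0, np.float64(-0.0945), np.float64(-0.0028)]
1.2 [0, np.float64(-0.1097), np.float64(0.0023)]
1.1 [0, np.float64(-0.1243), np.float64(0.0088)]
1.0 [0, np.float64(-0.1382), np.float64(0.0168)]

0.9 [0, np.float64(-0.013), np.float64(0.0093)]
0.8 [0, np.float64(-0.025), np.float64(0.0199)]
0.7 [0, np.float64(-0.0359), np.float64(0.0316)]
0.6 [0, np.float64(-0.0456), np.float64(0.0443)]
0.5 [0, np.float64(-0.054), np.float64(0.0579)]
0.4 [0, np.float64(-0.0609), np.float64(0.0723)]
0.3 [0, np.float64(-0.0664), np.float64(0.0874)]
0.2 [0, np.float64(-0.0704), np.float64(0.1028)]

0.16 [0, np.float64(-0.0011), np.float64(0.0063)]
0.12 [0, np.float64(-0.002), np.float64(0.0126)]
0.08 [0, np.float64(-0.0027), np.float64(0.019)]
0.04 [0, np.float64(-0.0031), np.float64(0.0254)]
0.02 [0, np.float64(-0.0032), np.float64(0.0286)]
0 [0, np.float64(-0.0032), np.float64(0.0318)]
-0.02 [0, np.float64(-0.0032), np.float64(0.035)]
```

```bash
python3 jog.py '[[0,-0.0154,-0.0044,0,0,0,0],[0,-0.0311,-0.0073,0,0,0,0],[0,-0.0471,-0.0085,0,0,0,0],[0,-0.063,-0.0082,0,0,0,0]]'; python3 jog.py '[[0,-0.0159,0.0019,0,0,0,0],[0,-0.0315,0.0054,0,0,0,0],[0,-0.0467,0.0105,0,0,0,0],[0,-0.0613,0.017,0,0,0,0],[0,-0.0752,0.025,0,0,0,0]]'
```

```text
time_s: 17.2
eef_pos: [0.4754, 0.0698, 0.2514]
eef_rot: [-0.002, -0.032, 0.999, 0.0]
wrist_force: [3.4, 1.8, 0.4]
opening: 0.089
grasp_force: 61.9
time_s: 17.82
eef_pos: [0.4801, -0.0058, 0.2255]
eef_rot: [-0.002, -0.032, 0.999, -0.0]
wrist_force: [7.8, 1.6, 0.9]
opening: 0.093
grasp_force: 62.1
```

```bash
python3 jog.py '[[-0.0005,-0.013,0.0093,0,0,0,0],[-0.001,-0.025,0.0199,0,0,0,0],[-0.001,-0.0359,0.0316,0,0,0,0],[-0.001,-0.0456,0.0443,0,0,0,0],[-0.001,-0.054,0.0579,0,0,0,0]]'; python3 jog.py '[[0,-0.0069,0.0144,0,0,0,0],[0,-0.0124,0.0295,0,0,0,0],[0,-0.0164,0.0449,0,0,0,0],[0,-0.0164,0.0449,0,0,0,0]]'
```

```text
time_s: 18.45
eef_pos: [0.4833, -0.0586, 0.1665]
eef_rot: [-0.003, -0.032, 0.999, 0.0]
wrist_force: [4.7, 2.0, -1.4]
opening: 0.093
grasp_force: 63.6
time_s: 18.95
eef_pos: [0.4843, -0.0748, 0.1212]
eef_rot: [-0.003, -0.032, 0.999, 0.0]
wrist_force: [5.8, -0.9, -0.7]
opening: 0.093
grasp_force: 63.7
```

```bash
python3 jog.py '[[0,-0.0011,0.0063,0,0,0,0],[0,-0.002,0.0126,0,0,0,0],[0,-0.0027,0.019,0,0,0,0],[0,-0.003,0.024,0,0,0,0],[0,-0.003,0.024,0,0,0,0]]'; python3 jog.py '[[0,0,0.001,0,0,0,0],[0,0,0.002,0,0,0,0],[0,0,0.002,0,0,0,0]]'; python3 jog.py '[[0,0,0.001,0,0,0,0],[0,0,0.002,0,0,0,0],[0,0,0.002,0,0,0,0]]'
```

```text
time_s: 19.58
eef_pos: [0.4845, -0.0776, 0.0981]
eef_rot: [-0.002, -0.032, 0.999, 0.0]
wrist_force: [5.7, -0.8, -0.9]
opening: 0.089
grasp_force: 64.6
time_s: 19.95
eef_pos: [0.4846, -0.0777, 0.0964]
eef_rot: [-0.002, -0.032, 0.999, -0.0]
wrist_force: [5.9, -2.1, -1.0]
opening: 0.09
grasp_force: 64.7
time_s: 20.32
eef_pos: [0.4846, -0.0777, 0.0944]
eef_rot: [-0.002, -0.032, 0.999, -0.0]
wrist_force: [5.2, -0.4, 0.4]
opening: 0.095
grasp_force: 64.7
```

```bash
python3 jog.py '[[0,0,0.001,0,0,0,0],[0,0,0.001,0,0,0,0]]'; python3 jog.py '[[0,0,0.001,0,0,0,0],[0,0,0.001,0,0,0,0]]';python3 jog.py '[[0,0,0.001,0,0,0,0],[0,0,0.001,0,0,0,0]]'
```

```text
time_s: 20.58
eef_pos: [0.4845, -0.0777, 0.0935]
eef_rot: [-0.002, -0.032, 0.999, -0.0]
wrist_force: [6.2, -0.8, 0.6]
opening: 0.095
grasp_force: 64.7
time_s: 20.82
eef_pos: [0.4846, -0.0777, 0.0925]
eef_rot: [-0.002, -0.032, 0.999, -0.0]
wrist_force: [6.0, -1.2, 0.9]
opening: 0.094
grasp_force: 64.8
time_s: 21.08
eef_pos: [0.4846, -0.0778, 0.0915]
eef_rot: [-0.002, -0.032, 0.999, -0.0]
wrist_force: [5.3, -1.3, 0.4]
opening: 0.096
grasp_force: 64.8
```

```bash
python3 jog.py '[[0,0,0.001,0,0,0,0],[0,0,0.001,0,0,0,0]]'; python3 jog.py '[[0,0,0.001,0,0,0,0],[0,0,0.001,0,0,0,0]]'
python3 - <<'E'
from h import *
for n in("side","top"): cv2.imwrite(f"pics/{n}5.png",optics.camera(n))
S=cv2.imread("pics/side5.png");h=cv2.cvtColor(S,cv2.COLOR_BGR2HSV).astype(int)
for r in range(160,250,2): print(r,"".join("#" if h[r,c,1]>60 else ("o" if h[r,c,2]>150 else ("." if h[r,c,2]>90 else " ")) for c in range(236,336)))
E
```

```text
time_s: 21.32
eef_pos: [0.4846, -0.0778, 0.0905]
eef_rot: [-0.002, -0.032, 0.999, -0.0]
wrist_force: [5.6, -1.6, -0.0]
opening: 0.088
grasp_force: 64.8
time_s: 21.58
eef_pos: [0.4846, -0.0778, 0.0898]
eef_rot: [-0.002, -0.032, 0.999, -0.0]
wrist_force: [4.8, -1.1, 3.2]
opening: 0.096
grasp_force: 65.1
160 #.....##################################ooo..   #  ###.#.#..#....#.........#..#.. .#####...#########
162 ............###########################oo.oo.  ..... ######..####..#######....o.   ####...##########
164 ..........   ########################ooo.....   ...o......... #.##......oooooo.    ####...##########
166 .......    #######################oooooo....      ...oooooooooooooooooooooo..      ####..###########
168 .....   ########################oooooooo....         .......oooooooo......         #################
170 ##    ####  ##################oooooooooo.....                                      #################
172 ########     ###############oooooooooooo.....                                      #################
174 ####### #### #############oooooooooooooo..oo.             
[... 3227 characters left out ...]
#####.ooooooooooooooooooooooooooooooooooooooo....................#####
238 ##########..oooooooooooo#####oooooooooooooooooooooooooooooooooooooooo..........#####..........######
240 ###########..ooooooooooooooooooooooo..ooooooooooooooooooooooooo...........############.oo###########
242 ############..ooooooooooooooooooooooooooooooooooooooooooo...........####################..o#########
244 #############..ooooooooooooooooooooooooooooooooooooo...........########################## ..o#######
246 ##############...ooooooo....oooooooooooooooooo...........##################################...######
248 ################..ooooo.....ooooooooooooo..........##########################################..o####
```

```bash
python3 jog.py '[[0,0,0.001,0,0,0,0],[0,0,0.001,0,0,0,0]]'; python3 jog.py '[[0,0,0.0005,0,0,0,0],[0,0,0.0005,0,0,0,0]]'
```

```text
time_s: 21.92
eef_pos: [0.4846, -0.0778, 0.0897]
eef_rot: [-0.002, -0.032, 0.999, -0.0]
wrist_force: [0.8, -1.0, 11.8]
opening: 0.095
grasp_force: 66.0
time_s: 22.18
eef_pos: [0.4846, -0.0778, 0.0896]
eef_rot: [-0.002, -0.032, 0.999, -0.0]
wrist_force: [-0.7, 0.4, 16.4]
opening: 0.092
grasp_force: 66.4
```

```bash
python3 jog.py '[[0,0,-0.0015,0,0,0,0],[0,0,-0.0015,0,0,0,0.15],[0,0,-0.0015,0,0,0,0.3],[0,0,-0.0015,0,0,0,0.33],[0,0,-0.0015,0,0,0,0.33]]'; python3 jog.py '[[0,0,-0.01,0,0,0,0.33],[0,0,-0.03,0,0,0,0.33],[0,0,-0.07,0,0,0,0.33],[0,0,-0.12,0,0,0,0.33],[0,0,-0.18,0,0,0,0.33],[0,-0.06,-0.2,0,0,0,0.33],[0,-0.12,-0.2,0,0,0,0.33],[0,-0.18,-0.2,0,0,0,0.33],[0,-0.18,-0.2,0,0,0,0.33]]'
python3 - <<'E'
from h import *
for n in("side","top"): cv2.imwrite(f"pics/{n}6.png",optics.camera(n))
S=cv2.imread("pics/side6.png");h=cv2.cvtColor(S,cv2.COLOR_BGR2HSV).astype(int)
for r in range(170,240,2): print(r,"".join("#" if h[r,c,1]>60 else ("o" if h[r,c,2]>150 else ("." if h[r,c,2]>90 else " ")) for c in range(240,330)))
B=np.array([.4815,-.0033,.114])+.075*np.array([.064,-.998,0]);print("bar at 0:",proj("side",B),proj("top",B))
y=.064;jx=np.array([np.cos(y),np.sin(y),0])
for a in(-.04,0,.04):
  for s in(-.04,.04):
    X=np.array([.4815,-.0033,.114])+jx*s+np.array([-.064,.998,0])*(.085-.16*np.cos(a))+[0,0,.16*np.sin(a)];print(a,s,proj("side",X).round(1))
E
```

```text
time_s: 22.8
eef_pos: [0.4838, -0.0773, 0.0893]
eef_rot: [-0.003, -0.032, 0.999, 0.0]
wrist_force: [0.1, 0.1, 0.5]
opening: 0.334
grasp_force: 0.0
time_s: 23.92
eef_pos: [0.4962, -0.261, 0.2899]
eef_rot: [-0.003, -0.029, 1.0, -0.0]
wrist_force: [0.7, 0.0, -0.2]
opening: 0.326
grasp_force: 0.0
170  #####  ##################oooooooooo..............ooooooooooooooooooo..###################
172 ####     ###############oooooooooooo....ooo...ooooooooooooooooooooo..#####################
174 ### ## ###############oooooooooooooo..ooooooo..oooooooooooooooooo..#######################
176 ####################ooo...oooooooooooooooooooo.oooooooooooooooo..#########################
178 ## #### ##########ooooooooooooooooooooooooooooooooooooooooooo...##########################
180 ####   ########oo#.ooooooooooooooooooooooooooooooooooooooooo..############################
182 ##########.ooooooo..ooooooooooooooooooooooooooooooooooooooooo.#.................        ..
184 ##########ooooooooo.ooooooooooooooooooooooooooooooooooooooooooo###########################
186 ##########oooooooo..oooooooooooooooooooooo
[... 2027 characters left out ...]
oooooooooooooooo
230   ..ooooooooooo.#################################oooooooooooooooooooooooooooooooooooooo...
232 ###..ooooooooooo.##########################ooooooooooooooooooooooooooooooooooooooo........
234 ####..oooooooooooo##############oo###ooooooooooooooooooooooooooooooooooooooo............ .
236 #####..oooooooooooo############oooooooooooooooooooooooooooooooooooooooo...................
238 ######..oooooooooooo#####oooooooooooooooooooooooooooooooooooooooo..........#####..o.......
bar at 0: [301.42908725 218.7215505 ] [333.37025654 230.57916086]
-0.04 -0.04 [284.5 226.6]
-0.04 0.04 [317.8 215.5]
0 -0.04 [284.4 224.4]
0 0.04 [317.8 213.3]
0.04 -0.04 [284.3 222.1]
0.04 0.04 [317.8 211. ]
```

```bash
python3 -c "
from bench import ctrl, optics, job, telemetry
print(job.hand_in())"
```

```text
the job is handed in; nothing more can be done
None
```

The job is handed in at about 24 s of the 69 s limit: the block is in the nest, the tube is on it to within about 1 mm of centre, and the leaf was lowered under grip until its feet rested on the tube. The arm is clear, and it never went near the oil can, drill case or tape measure.

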